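# Start up the engraving bench in order

### The job

Start up the engraving bench: with a fingertip, lightly press the large round key (dust extraction), then the long bar key (air supply), then the square key (handpiece), each all the way down, where it stays. Do not press the small round key. The switch boxes stand loose: do not pick up, tip or shove them, and leave everything else on the bench where it is.

Things in the scene. Friction and masses are not known exactly. Their poses are not given: they have to be found in the camera images.
- round_box: loose grey switch box standing on the work surface, round housing, 100 mm across, 45 mm high, about 0.6 kg, with one plain aluminium key in the middle of its top: the large round key, 38 mm across (dust extraction). Origin under the centre of the box, z up
- round_top (a point): centre of the top face of that box's large round key, 38 mm across (dust extraction); moves with the key. It stands 65 mm above the work surface with the key up, and 55 mm (10 mm proud of the box) when the key is fully down and let go
- round_key (a joint): how far that key is down, in m: 0 fully up, 0.010 fully down (a hard stop). It slides straight down stiffly, at about 3 N all the way, and stays where it is left. The aluminium cap rides on it on a spring of 1.5 N/mm: under the finger the cap sinks about 2 mm before the key starts to slide, and once the key is down gives up to 8 mm in all (12 N); this springing is not counted in the value; the key may start up to 1.5 mm down
- bar_box: loose grey switch box standing on the work surface, rectangular housing, 70 mm along its x by 110 mm along its y, 45 mm high, about 0.6 kg, with one plain aluminium key in the middle of its top: the long bar key, 24 mm along the box's x by 74 mm along its y (air supply). Origin under the centre of the box, z up
- bar_top (a point): centre of the top face of that box's long bar key, 24 mm along the box's x by 74 mm along its y (air supply); moves with the key. It stands 65 mm above the work surface with the key up, and 55 mm (10 mm proud of the box) when the key is fully down and let go
- bar_key (a joint): how far that key is down, in m: 0 fully up, 0.010 fully down (a hard stop). It slides straight down stiffly, at about 3 N all the way, and stays where it is left. The aluminium cap rides on it on a spring of 1.5 N/mm: under the finger the cap sinks about 2 mm before the key starts to slide, and once the key is down gives up to 8 mm in all (12 N); this springing is not counted in the value; the key may start up to 1.5 mm down
- square_box: loose grey switch box standing on the work surface, square housing, 88 by 88 mm, 45 mm high, about 0.6 kg, with one plain aluminium key in the middle of its top: the square key, 36 by 36 mm (handpiece). Origin under the centre of the box, z up
- square_top (a point): centre of the top face of that box's square key, 36 by 36 mm (handpiece); moves with the key. It stands 65 mm above the work surface with the key up, and 55 mm (10 mm proud of the box) when the key is fully down and let go
- square_key (a joint): how far that key is down, in m: 0 fully up, 0.010 fully down (a hard stop). It slides straight down stiffly, at about 3 N all the way, and stays where it is left. The aluminium cap rides on it on a spring of 1.5 N/mm: under the finger the cap sinks about 2 mm before the key starts to slide, and once the key is down gives up to 8 mm in all (12 N); this springing is not counted in the value; the key may start up to 1.5 mm down
- small_box: loose grey switch box standing on the work surface, square housing, 88 by 88 mm, 45 mm high, about 0.6 kg, with one plain aluminium key in the middle of its top: the small round key, only 18 mm across: NOT to be pressed. Origin under the centre of the box, z up
- small_top (a point): centre of the top face of that box's small round key, only 18 mm across: NOT to be pressed; moves with the key. It stands 65 mm above the work surface with the key up, and 55 mm (10 mm proud of the box) when the key is fully down and let go
- small_key (a joint): how far that key is down, in m: 0 fully up, 0.010 fully down (a hard stop). It slides straight down stiffly, at about 3 N all the way, and stays where it is left. The aluminium cap rides on it on a spring of 1.5 N/mm: under the finger the cap sinks about 2 mm before the key starts to slide, and once the key is down gives up to 8 mm in all (12 N); this springing is not counted in the value
- bur_stand: loose bystander: round wooden block 64 mm across, 26 mm high, with thin steel burs standing in it to about 67 mm; origin under its centre
- jar: loose bystander: green glass jar with a steel lid, 48 mm across, 70 mm high; origin under its centre
- loupe: loose bystander: black eyepiece, 40 mm across at the foot, 34 mm high; origin under its centre
- doming_block: loose bystander: steel cube of 45 mm with dimples; origin under its centre
- ring_clamp: loose bystander: wooden ring clamp lying along its x, 102 mm long, 26 mm wide, 18 mm high; origin under its centre
- stone_dish: loose bystander: shallow white dish, 68 mm across, 20 mm high; origin under its centre
- bench_brush: loose bystander: bench brush lying along its x, under 30 mm high
- ball_vise: bystander fixed to the bench: steel engraver's ball vise on a black rubber foot, 132 mm across, 111 mm high; origin under its centre
Mind the look-alikes: they are no part of the job. Leave any yellow look-alike of the bar_box alone.

How it is judged:
By the outcome, as a careful person would: the job done as asked, in the order asked, and still so for the second after the job is handed in, with the robot touching nothing.
It also fails if it takes over 48 s, if anything falls off the work surface, if the arm or the gripper's body presses on something with over 40 N, if the wrist force passes 120 N, or if a joint passes its speed limit or range.

### The arm

A 7-joint arm with a two-finger parallel gripper is mounted at the origin on the work surface. World frame = base frame: x ahead of the robot, y to its left, z up, the work surface at z = 0. Lengths are in m, angles in rad, forces in N, time in s.
With the tool pointing down it reaches from about 0.4 to 0.85 m from the base axis. Payload 10.4 kg.
Tool frame: the origin (TCP) lies at the very end of the fingers, on their centre line; the grasp point (between the pads) lies 19 mm behind it; x points along the fingers, z is the direction in which the jaws open and shut, and the axes are right-handed (so a half turn about x gives the same grasp; the last joint's range is limited). The gripper opens to 85 mm and grips with 20 to 120 N. Pads are 22 mm wide; open, the fingers measure 114 mm over their backs; the gripper's body (76 mm by 85 mm) begins 54 mm behind the grasp point. The pads swing forward as they close: fully open they stand 13 mm farther back than shut.
Start: joints at [-1.351, 0.332, -0.065, 1.46, 0.022, 1.35, -0.088], TCP at [0.15, 0.607, 0.231] pointing down, gripper open.
Joint ranges: [-2.6, 2.6], [-0.5, 2.12], [-1.47, 1.34], [0.16, 2.42], [-1.27, 4.41], [0.06, 2.06], [-2.6, 2.6]. Speed limits (rad/s): [2.22, 2.22, 2.79, 2.79, 3.14, 3.14, 3.14].

### API

Orientations are given as a unit quaternion [x, y, z, w].
In Python, from workcell import readout, camera, manip gives the robot as it stands.
- The arm moves only by the shell command python3 -m inch 'ROWS' [FORCE]. ROWS is JSON, a list of rows, each a list of 3 entries, a list of its own where there are three numbers: the turn, a rotation vector about the tool's x, y, z in degrees, then the shift along the tool's x, y, z in mm, then the closure, from 0 (fully open) to 1 (shut). In form: [[[wx, wy, wz], [dx, dy, dz], hand], ...]. A call has 1 to 10 rows; each row is the pose to reach, as a shift and turn from the pose measured when the call began, along the tool's axes at that moment; what a row does not reach only later rows make up. A row lasts 1/8 s, in which the tool goes at most 62.5 mm and 10.7 degrees, less where a joint would pass 70% of its speed; a pose out of reach is approached as far as the arm can. A call with a gripper value outside its range is refused whole. The fingers move at their own pace and stop on an object; FORCE is the grip in N (left out, the last holds). Time passes only in rows, so rows that repeat a pose let the fingers close. It gives the time, the measured TCP pose, the force and the opening at its end, in the units of the state.
- readout.get_obs(): the state, without advancing time (a new reading comes with each control period).
- camera(name): name is "scene" or "side" or "wrist"; returns a dict with "pixels" (420x560x3 uint8, red, green, blue), "range_z" (420x560 float32, m along the optical axis (not along the pixel's ray), 0 where there is no reading), "intrinsics" (3x3 intrinsics, pixels), "extrinsics" (4x4, takes a point from world to camera coordinates); the wrist camera has in their place "T_tool_cam" (4x4, takes a point from camera to tool coordinates, whose origin is the TCP and whose axes are the tool frame's). Camera axes: x right, y down, z forward; pixel columns grow to the right and rows downward; lengths in m; the calibration is good to about 2 mm. The wrist camera is an equidistant fisheye: a pixel r from the principal point sees the ray r / f radians off the axis. A picture is of the moment at which its call begins: read the wrist's pose just before it.
- manip.hand_in(): hands the job in, once; it reports no verdict.
The state is a dict: "clock": time; "joint_pos": joint angles; "joint_velocities": joint speeds; "tau": joint torques, N m; "position": TCP position; "ee_rot": TCP orientation; "ft_force": force on the tool from outside, world axes, zero at the start; "torque": the same for the moment, N m; "grip_width": opening from 0.0 (shut) to 1.0 (fully open).
Only numpy, scipy, OpenCV 4.12 (cv2) and the standard library are available. Lean on these libraries where they do the work, as an engineer would, in place of code of your own. Each camera call takes 0.05 s, during which the arm holds its last target.

## Working session

There is one attempt and no reset: what is moved stays moved. The work goes in short steps, Python scripts to look and compute and a shell command to move; the robot and the scene stay as the last step left them, time stands still between calls to the robot, and variables do not carry over. Pictures are saved under pics/ and viewed, and the job is handed in when it is done.

```bash
mkdir -p pics; ls
cat > h.py <<'E'
import numpy as np, cv2
from workcell import readout, camera, manip
from scipy.spatial.transform import Rotation as R
def save(n,im,s=1):
    im=cv2.resize(im,None,fx=s,fy=s,interpolation=cv2.INTER_CUBIC) if s!=1 else im
    cv2.imwrite('pics/'+n,im[:,:,::-1])
E
python3 - <<'E'
from h import *
o=readout.get_obs();print({k:np.round(v,3) for k,v in o.items()})
for n in ('scene','side'):
    c=camera(n); save(n+'0.png',c['pixels'],1.4); np.savez(n+'0.npz',**c); print(c['intrinsics'],c['extrinsics'])
E
```

```text
pics
{'clock': np.float64(0.0), 'joint_pos': array([-1.351,  0.333, -0.065,  1.461,  0.022,  1.35 , -0.089]), 'joint_velocities': array([ 0.   ,  0.001, -0.   , -0.002,  0.   ,  0.002,  0.001]), 'tau': array([-0.0000e+00, -6.2546e+01,  4.9000e-02, -3.9159e+01,  1.6000e-02,
        1.0000e-02, -0.0000e+00]), 'position': array([0.15 , 0.606, 0.231]), 'ee_rot': array([-0.436,  0.557,  0.435,  0.556]), 'ft_force': array([-0.294,  0.387, -0.334]), 'torque': array([0.076, 0.008, 0.016]), 'grip_width': np.float64(0.997)}
[[507.02659258   0.         277.42989504]
 [  0.         507.02659258 212.91472864]
 [  0.           0.           1.        ]] [[ 0.05496783  0.99848659 -0.00175368 -0.07109695]
 [ 0.86486194 -0.04848921 -0.4996625  -0.44814727]
 [-0.49899134  0.02594867 -0.86621839  1.68425292]
 [ 0.          0.          0.          1.        ]]
[[448.85499359   0.         276.09923107]
 [  0.         448.85499359 204.06521693]
 [  0.           0.           1.        ]] [[ 0.98373074 -0.17937505 -0.00992064 -0.54963916]
 [-0.12955774 -0.67009973 -0.73087696  0.12989443]
 [ 0.12445328  0.72027143 -0.68243714  1.12288495]
 [ 0.          0.          0.          1.        ]]
```

View pics/scene0.png

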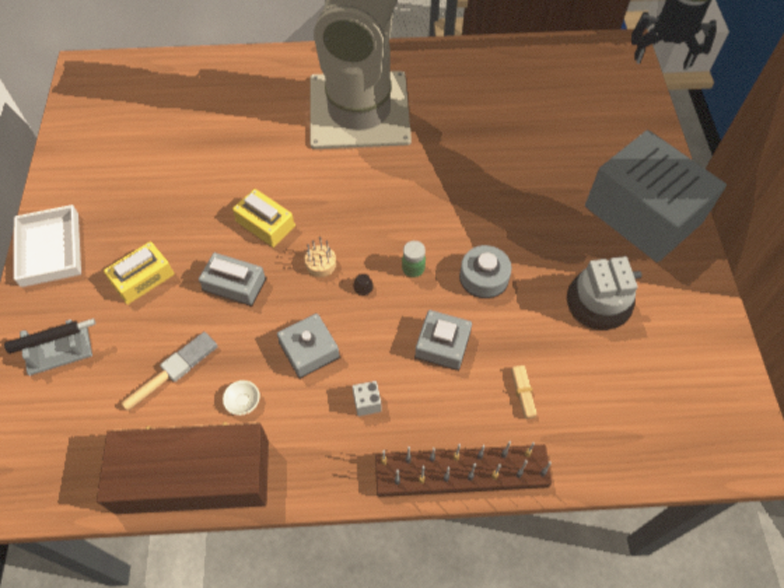

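View pics/side0.png

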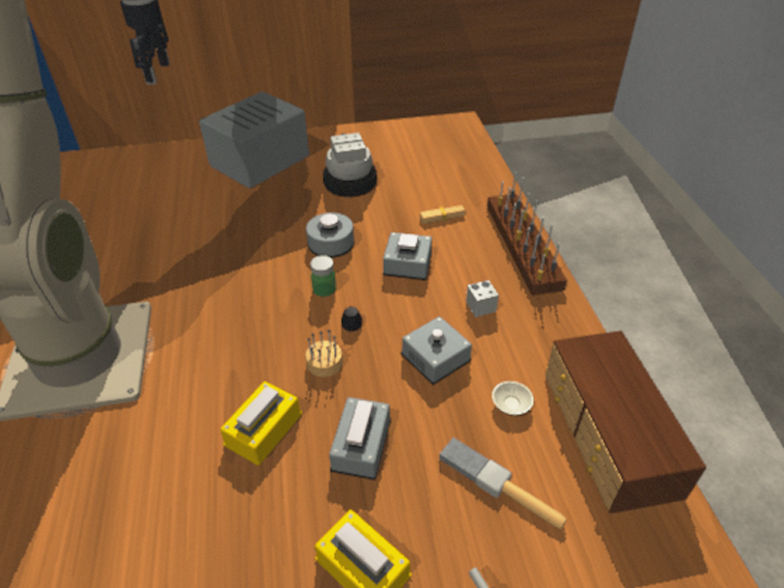

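Scene image (1.4×). Candidates for each key:
- **Large round key:** round box at (487,264). The small round key at (308,338) is the one to avoid.
- **Bar key:** grey box at (231,270). The yellow look-alikes at (264,210) and (139,265) stay alone.
- **Square key:** (445,330). The small round box (308,345) has a similar housing.

The choices are the round, grey bar and square boxes at those pixels. Next I check them in a close crop and measure.

Run:
```python
from h import *
px={'round':(487,262),'bar':(231,268),'square':(445,330),'small':(308,338),'jar':(414,250),'loupe':(363,283),'bur':(320,256),'yel':(264,207)}
S={}
for n in('scene','side'):
    c=np.load(n+'0.npz');K=c['intrinsics'];T=np.linalg.inv(c['extrinsics']);z=c['range_z']
    v,u=np.mgrid[:420,:560]
    P=np.stack([(u-K[0,2])/K[0,0]*z,(v-K[1,2])/K[1,1]*z,z],-1)@T[:3,:3].T+T[:3,3]
    P[z==0]=np.nan;S[n]=P
P0=S['scene']
for k,(a,b) in px.items():
    p=P0[int(b/1.4),int(a/1.4)]
    for n,P in S.items():
        m=(np.hypot(*(P[...,:2]-p[:2]).transpose(2,0,1))<.07)
        mk=m&(P[...,2]>.053)&(P[...,2]<.075)
        q=P[mk]
        if len(q)<5: print(k,n,p.round(3));continue
        r=cv2.minAreaRect((q[:,:2]*1000).astype(np.float32))
        print(k,n,p.round(3),len(q),'med',np.median(q,0).round(4),'mean',q.mean(0).round(4),'rect',np.round(r[0],1),np.round(r[1],1),round(r[2],1))
im=np.load('scene0.npz')['pixels']
save('crop0.png',im[140:280,130:380],3.2)
```

```text
round scene [0.488 0.235 0.067] 142 med [0.4825 0.2379 0.0628] mean [0.4826 0.2382 0.0627] rect [484.6 232.9] [37.7 50.5] 29.8
round side [0.488 0.235 0.067] 109 med [0.4803 0.2312 0.0632] mean [0.4802 0.2338 0.0627] rect [479.3 236.7] [37. 37.] 29.1
bar scene [ 0.467 -0.264  0.057] 232 med [ 0.4713 -0.2682  0.0637] mean [ 0.4709 -0.2681  0.0635] rect [ 469.8 -268. ] [75.6 27.9] 69.9
bar side [ 0.467 -0.264  0.057] 372 med [ 0.4685 -0.2742  0.0643] mean [ 0.4688 -0.2735  0.064 ] rect [ 469.4 -269.9] [75.3 24.9] 67.9
square scene [0.631 0.139 0.067] 185 med [0.631  0.1409 0.0624] mean [0.6301 0.1406 0.0624] rect [628.  141.3] [35.3 37.1] 68.5
square side [0.631 0.139 0.067] 134 med [0.6276 0.1334 0.0634] mean [0.6277 0.1352 0.0626] rect [628.4 138. ] [38.7 35.5] 71.8
small scene [ 0.633 -0.112  0.065] 39 med [ 0.6264 -0.1171  0.064 ] mean [ 0.6265 -0.1163  0.0636] rect [ 625.2 -117.3] [16.6 17.8] 83.1
small side [ 0.633 -0.112  0.065] 46 med [ 0.6248 -0.1202  0.0638] mean [ 0.6252 -0.1199  0.063 ] rect [ 626.2 -118.8] [16.4 18.1] 88.3
jar scene [0.453 0.095 0.07 ] 194 med [0.4547 0.0963 0.0686] mean [0.4542 0.0963 0.0675] rect [450.8  96.5] [41.6 43.2] 88.2
jar side [0.453 0.095 0.07 ] 201 med [0.4506 0.0867 0.0692] mean [0.4504 0.0895 0.0674] rect [450.5  93.9] [42.2 43.1] 20.9
loupe scene [ 0.499 -0.008  0.028]
loupe side [ 0.499 -0.008  0.028]
bur scene [ 0.425 -0.094  0.025] 29 med [ 0.4264 -0.1019  0.0599] mean [ 0.4302 -0.0967  0.0608] rect [430.2 -93.3] [44.6 44.4] 2.3
bur side [ 0.425 -0.094  0.025] 47 med [ 0.4304 -0.0928  0.0588] mean [ 0.4302 -0.0959  0.0596] rect [430.8 -95.3] [45.3 44.5] 9.6
yel scene [ 0.325 -0.205  0.065] 196 med [ 0.3223 -0.2104  0.0647] mean [ 0.3219 -0.2105  0.0642] rect [ 320.3 -211.9] [75.  26.4] 51.4
yel side [ 0.325 -0.205  0.065] 376 med [ 0.3191 -0.2162  0.0646] mean [ 0.3191 -0.216   0.0641] rect [ 319.5 -213.6] [74.4 26.8] 46.3
```

View pics/crop0.png

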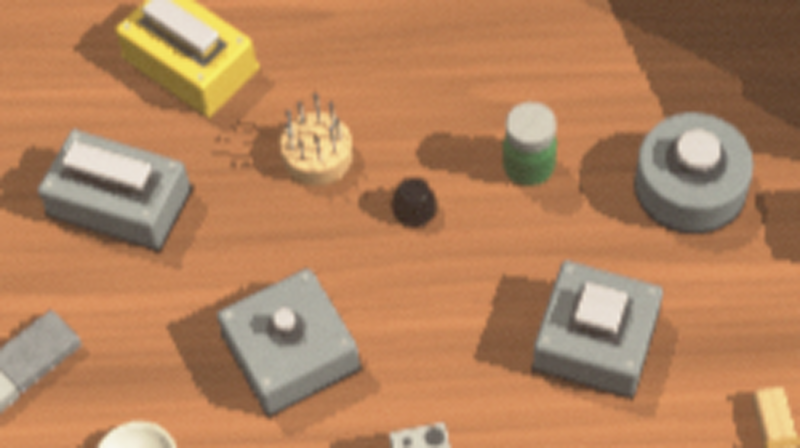

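Crop: aluminium large round key (698,150), square key (603,308), bar on the grey box (108,165) and the small round key (285,318), so the choice holds. Next I check clearance on the route and work out the shift.

```bash
cat >> h.py <<'E'
T={'round':(.480,.2365),'bar':(.4697,-.269),'square':(.628,.1395)}
def st():
    o=readout.get_obs();p=o['position'];r=R.from_quat(o['ee_rot']);M=r.as_matrix()
    print('t',round(float(o['clock']),2),'p',p.round(4),'F',o['ft_force'].round(1),'g',round(float(o['grip_width']),2),'\naxes x',M[:,0].round(3),'y',M[:,1].round(3),'z',M[:,2].round(3))
    # turn to make x point straight down
    ax=np.cross(M[:,0],[0,0,-1]); print('level turn deg (tool)',np.degrees(M.T@ax).round(2))
    return p,M
def to(*q):
    p,M=st(); 
    for t in q: print(np.round(t,3),'shift mm',(M.T@(np.array(t)-p)*1000).round(1))
E
python3 - <<'E'
from h import *
to((*T['round'],.231),(*T['round'],.1),(*T['square'],.231),(*T['bar'],.231))
c=np.load('scene0.npz');K=c['intrinsics'];TT=np.linalg.inv(c['extrinsics']);z=c['range_z']
v,u=np.mgrid[:420,:560]
P=np.stack([(u-K[0,2])/K[0,0]*z,(v-K[1,2])/K[1,1]*z,z],-1)@TT[:3,:3].T+TT[:3,3]
for nm,(a,b,c_,d) in {'fume':(420,95,515,182),'vise':(405,180,460,235)}.items():
    q=P[b:d,a:c_].reshape(-1,3);q=q[q[:,2]>.05];print(nm,q.min(0).round(3),q.max(0).round(3))
E
```

```text
t 0.1 p [0.1502 0.6063 0.2306] F [-0.7  0.3  0. ] g 1.0 
axes x [-0.    -0.001 -1.   ] y [-0.971  0.24  -0.   ] z [ 0.24   0.971 -0.001]
level turn deg (tool) [-0.   -0.07  0.01]
[0.48  0.236 0.231] shift mm [  -0.  -409.  -279.7]
[0.48  0.236 0.1  ] shift mm [ 131.  -409.  -279.5]
[0.628 0.14  0.231] shift mm [ 1.000e-01 -5.760e+02 -3.383e+02]
[ 0.47  -0.269  0.231] shift mm [ 6.000e-01 -5.206e+02 -7.728e+02]
fume [0.227 0.006 0.05 ] [1.232 0.721 1.235]
vise [0.506 0.006 0.05 ] [1.232 0.518 1.235]
```

```bash
python3 -m inch '[[[0,0,0],[-40,-20,-14],1],[[0,0,0],[-70,-60,-41],1],[[0,0,0],[-70,-110,-75],1],[[0,0,0],[-70,-160,-109],1],[[0,0,0],[-70,-210,-144],1],[[0,0,0],[-70,-260,-178],1],[[0,0,0],[-70,-310,-212],1],[[0,0,0],[-40,-360,-246],1],[[0,0,0],[0,-409,-280],1],[[0,0,0],[50,-409,-280],1]]'
python3 - <<'E'
from h import *
to((*T['round'],.08))
c=camera('scene');save('s1.png',c['pixels'][100:280,230:510],2.8)
o=readout.get_obs();c=camera('wrist');save('w1.png',c['pixels'],1.4);print(c['T_tool_cam'].round(3))
E
```

```text
clock: 1.35
position: [0.4829, 0.233, 0.1811]
ee_rot: [-0.435, 0.557, 0.433, 0.559]
ft_force: [0.6, 1.0, 0.1]
grip_width: 0.0
t 1.35 p [0.4829 0.233  0.1811] F [0.6 1.  0.1] g 0.0 
axes x [ 0.003 -0.    -1.   ] y [-0.969  0.246 -0.003] z [0.246 0.969 0.001]
level turn deg (tool) [-0.    0.04  0.19]
[0.48  0.236 0.08 ] shift mm [101.1   4.    2.6]
[[ 0.    -0.276  0.961 -0.142]
 [-0.    -0.961 -0.276  0.07 ]
 [ 1.    -0.    -0.     0.001]
 [ 0.     0.     0.     1.   ]]
```

View pics/s1.png

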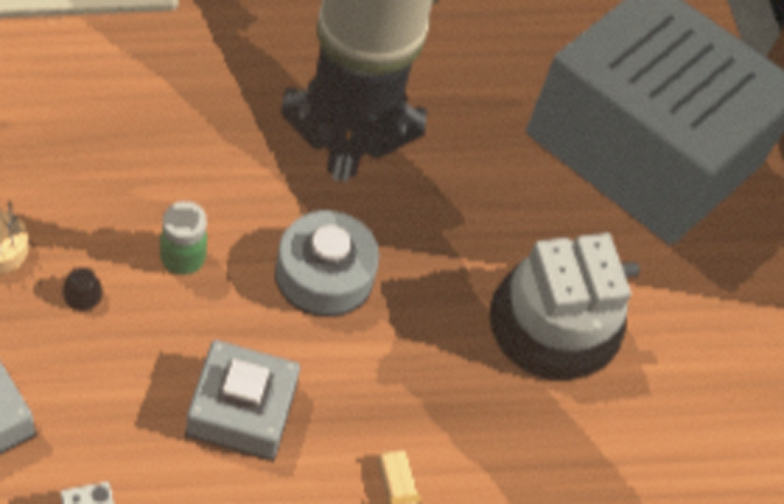

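View pics/w1.png

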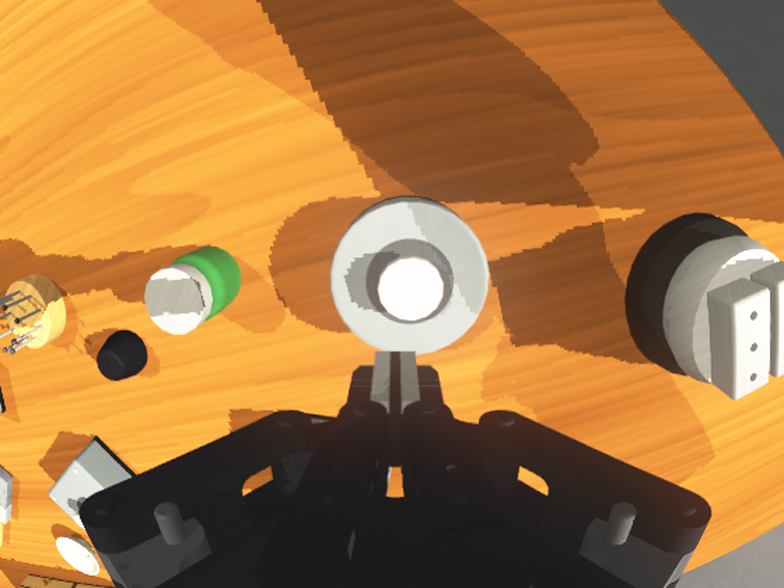

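The scene view shows the shut fingers hanging above the round box. In the wrist view the large key is at (411,289), with fingertips at (396,352). I cross-check the key's position with the wrist camera.

```bash
cat >> h.py <<'E'
def wrist(us,name=None,z=.0645,scale=1.4):
    o=readout.get_obs();M=R.from_quat(o['ee_rot']).as_matrix();p=o['position']
    c=camera('wrist');K=c['intrinsics'];TC=c['T_tool_cam']
    if name: save(name,c['pixels'],1.4)
    for u,v in us:
        x=(u/scale-K[0,2]);y=(v/scale-K[1,2]);r=np.hypot(x,y);th=r/K[0,0]
        d=np.array([np.sin(th)*x/r,np.sin(th)*y/r,np.cos(th)])
        d=M@TC[:3,:3]@d;c0=p+M@TC[:3,3]
        print((u,v),(c0+d*(z-c0[2])/d[2]).round(4))
E
python3 - <<'E'
from h import *
wrist([(411,289)])
E
```

```text
(411, 289) [0.479  0.2423 0.0645]
```

```bash
python3 -m inch '[[[0,0,0.2],[50,4.6,5],1],[[0,0,0.2],[95,4.6,5],1],[[0,0,0.2],[108,4.6,5],1],[[0,0,0.2],[108,4.6,5],1]]'
python3 - <<'E'
from h import *
to((.48,.239,.050),(.48,.239,.053))
c=camera('side');save('side1.png',c['pixels'][130:230,200:340],5)
E
```

```text
clock: 2.0
position: [0.4751, 0.2417, 0.0727]
ee_rot: [-0.435, 0.56, 0.437, 0.554]
ft_force: [0.7, 0.1, 0.3]
grip_width: 0.001
t 2.0 p [0.4751 0.2417 0.0727] F [0.7 0.1 0.3] g 0.0 
axes x [-0.007 -0.003 -1.   ] y [-0.971  0.241  0.007] z [ 0.24   0.971 -0.004]
level turn deg (tool) [ 0.   -0.26 -0.37]
[0.48  0.239 0.05 ] shift mm [22.7 -5.6 -1.3]
[0.48  0.239 0.053] shift mm [19.7 -5.6 -1.3]
```

View pics/side1.png

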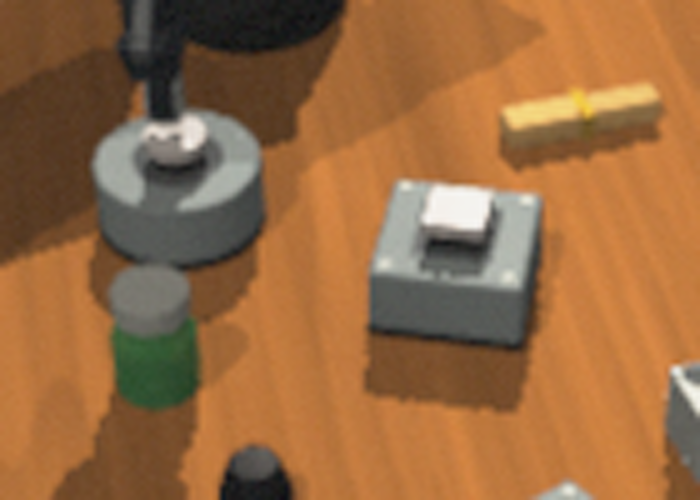

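The side crop shows the fingertip over the round key at (165,115), a little toward its left/far edge. I centre it before pressing.

```bash
python3 -m inch '[[[0,0,0],[1,-5,-2],1],[[0,0,0],[1,-5,-2],1],[[0,0,0],[1,-5,-2],1]]'
python3 - <<'E'
from h import *
to((.48,.239,.050),(.48,.239,.053))
c=camera('side');save('side2.png',c['pixels'][130:230,200:340],5)
E
```

```text
clock: 2.42
position: [0.4803, 0.2387, 0.0729]
ee_rot: [-0.435, 0.559, 0.436, 0.555]
ft_force: [0.6, -0.1, -0.6]
grip_width: 0.003
t 2.42 p [0.4803 0.2387 0.0729] F [ 0.6 -0.1 -0.6] g 0.0 
axes x [-0.006 -0.001 -1.   ] y [-0.97   0.241  0.005] z [ 0.241  0.971 -0.003]
level turn deg (tool) [ 0.   -0.16 -0.29]
[0.48  0.239 0.05 ] shift mm [22.9  0.3  0.3]
[0.48  0.239 0.053] shift mm [19.9  0.3  0.3]
```

View pics/side2.png

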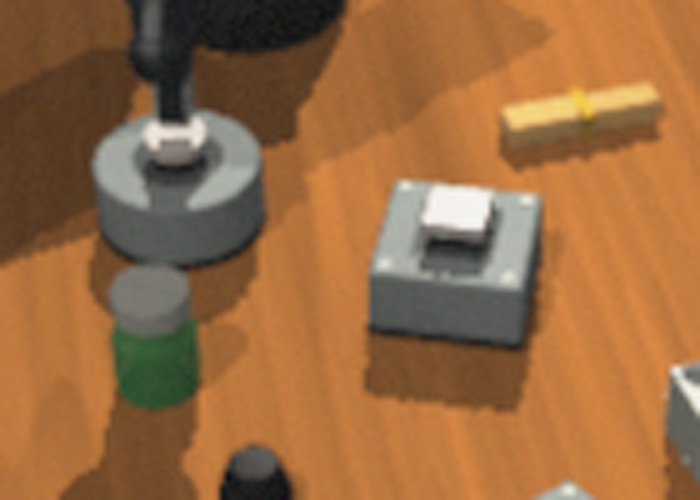

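The tip is now centred over the key at (175,118). Pressing straight down in two stages with a force reading.

```bash
python3 -m inch '[[[0,0,0],[5,0,0],1],[[0,0,0],[10,0,0],1],[[0,0,0],[14,0,0],1],[[0,0,0],[17,0,0],1],[[0,0,0],[17,0,0],1]]'
```

```text
clock: 3.1
position: [0.48, 0.2387, 0.0555]
ee_rot: [-0.435, 0.559, 0.436, 0.555]
ft_force: [-0.3, -0.2, 1.7]
grip_width: -0.002
```

```bash
python3 -m inch '[[[0,0,0],[2,0,0],1],[[0,0,0],[4,0,0],1],[[0,0,0],[6,0,0],1],[[0,0,0],[6,0,0],1]]'
```

```text
clock: 3.6
position: [0.4801, 0.2387, 0.0498]
ee_rot: [-0.435, 0.559, 0.436, 0.555]
ft_force: [-3.1, -1.5, 7.7]
grip_width: -0.003
```

7.7 N is well over the 3 N sliding force, so the stop is reached. Lifting straight up.

```bash
python3 -m inch '[[[0,0,0],[1,0,0],1],[[0,0,0],[-5,0,0],1],[[0,0,0],[-20,0,0],1],[[0,0,0],[-60,0,0],1],[[0,0,0],[-110,0,0],1],[[0,0,0],[-130,0,0],1]]'
python3 - <<'E'
from h import *
c=camera('side');save('side3.png',c['pixels'][130:230,200:340],5)
wrist([(411,289)],'w3.png')
to((.4697,-.269,.18),(.4697,-.269,.1))
E
```

```text
clock: 4.35
position: [0.4819, 0.2393, 0.1835]
ee_rot: [-0.435, 0.558, 0.436, 0.557]
ft_force: [0.4, -0.1, -0.5]
grip_width: -0.005
(411, 289) [0.4871 0.2499 0.0645]
t 4.45 p [0.482  0.2395 0.1828] F [-0.   0.8 -0.6] g -0.0 
axes x [-0.002  0.001 -1.   ] y [-0.97   0.241  0.002] z [0.241 0.97  0.001]
level turn deg (tool) [-0.    0.04 -0.13]
[ 0.47  -0.269  0.18 ] shift mm [   2.2 -110.6 -496.4]
[ 0.47  -0.269  0.1  ] shift mm [  82.2 -110.8 -496.5]
```

View pics/side3.png

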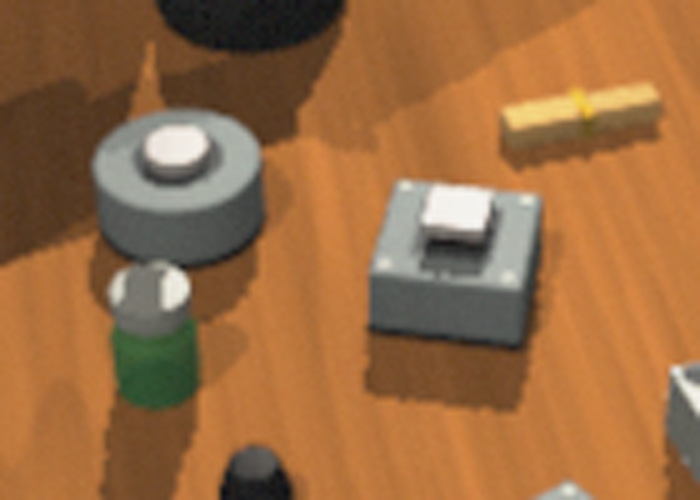

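View pics/w3.png

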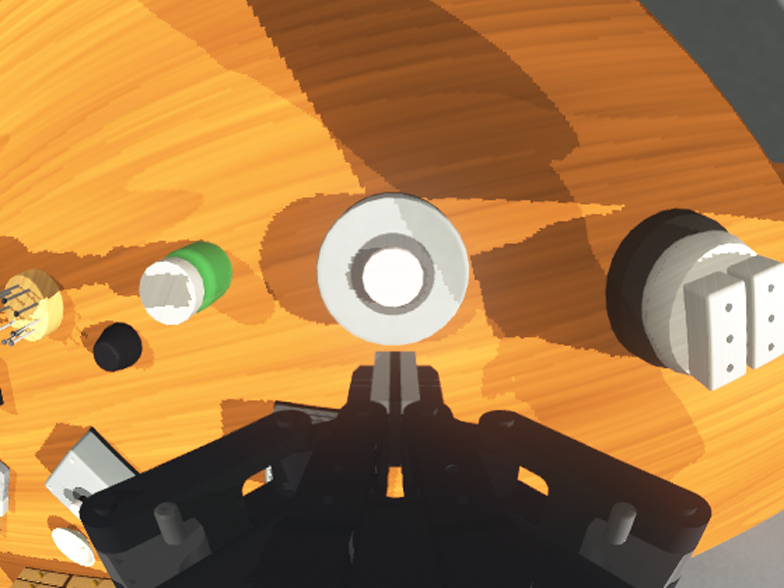

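Side and wrist views show the round key now low on its box (wrist 392,278) with the box unmoved. Next is the bar.

```bash
python3 -m inch '[[[0,0,0],[0,-8,-35],1],[[0,0,0],[0,-20,-90],1],[[0,0,0],[0,-32,-145],1],[[0,0,0],[0,-45,-200],1],[[0,0,0],[0,-57,-255],1],[[0,0,0],[0,-70,-310],1],[[0,0,0],[0,-82,-365],1],[[0,0,0],[0,-95,-420],1],[[0,0,0],[0,-105,-470],1],[[0,0,0],[0,-110.6,-496.4],1]]'; python3 -m inch '[[[0,0,0],[0,0,0],1],[[0,0,0],[0,0,0],1]]';python3 - <<'E'
from h import *
to((.4697,-.269,.08))
wrist([(392,278)],'w4.png')
E
```

```text
clock: 5.7
position: [0.4682, -0.2718, 0.1814]
ee_rot: [-0.434, 0.559, 0.436, 0.557]
ft_force: [-0.9, 1.0, -0.9]
grip_width: -0.003
clock: 5.95
position: [0.4679, -0.2709, 0.1806]
ee_rot: [-0.433, 0.559, 0.436, 0.557]
ft_force: [1.6, 0.5, -0.1]
grip_width: 0.002
t 5.95 p [ 0.4679 -0.2709  0.1806] F [ 1.6  0.5 -0.1] g 0.0 
axes x [-0.005  0.001 -1.   ] y [-0.97   0.244  0.005] z [ 0.244  0.97  -0.   ]
level turn deg (tool) [ 0.   -0.01 -0.29]
[ 0.47  -0.269  0.08 ] shift mm [100.6  -1.8   2.3]
(392, 278) [ 0.4618 -0.2698  0.0645]
```

View pics/w4.png

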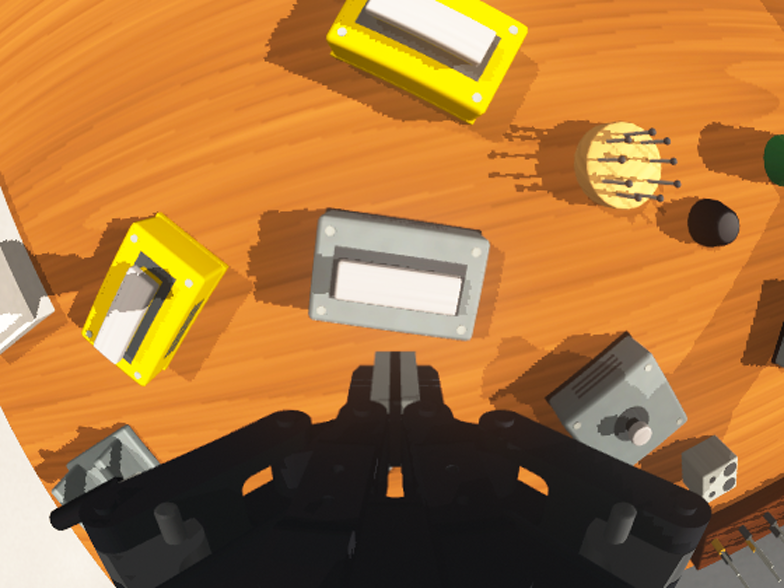

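Wrist view: grey bar box under the hand, key centred near (398,289), yellow ones clear at (430,50) and (150,300).

```bash
python3 - <<'E'
from h import *
wrist([(398.5,289)])
E
python3 -m inch '[[[0,0,0.3],[50,-2,2],1],[[0,0,0.3],[90,-2,2],1],[[0,0,0.3],[106,-2,2],1],[[0,0,0.3],[106,-2,2],1],[[0,0,0.3],[106,-2,2],1]]'
python3 - <<'E'
from h import *
to((.4695,-.269,.053),(.4695,-.269,.050))
c=camera('side');save('side5.png',c['pixels'][260:360,190:330],5)
E
```

```text
(398.5, 289) [ 0.4696 -0.2673  0.0645]
clock: 6.68
position: [0.4714, -0.2691, 0.0765]
ee_rot: [-0.433, 0.559, 0.437, 0.556]
ft_force: [0.2, -0.1, -0.4]
grip_width: 0.006
t 6.67 p [ 0.4714 -0.2691  0.0765] F [ 0.2 -0.1 -0.4] g 0.01 
axes x [-0.007  0.002 -1.   ] y [-0.97   0.242  0.007] z [0.242 0.97  0.   ]
level turn deg (tool) [-0.    0.01 -0.41]
[ 0.47  -0.269  0.053] shift mm [23.5  1.7 -0.4]
[ 0.47  -0.269  0.05 ] shift mm [26.5  1.7 -0.4]
```

View pics/side5.png

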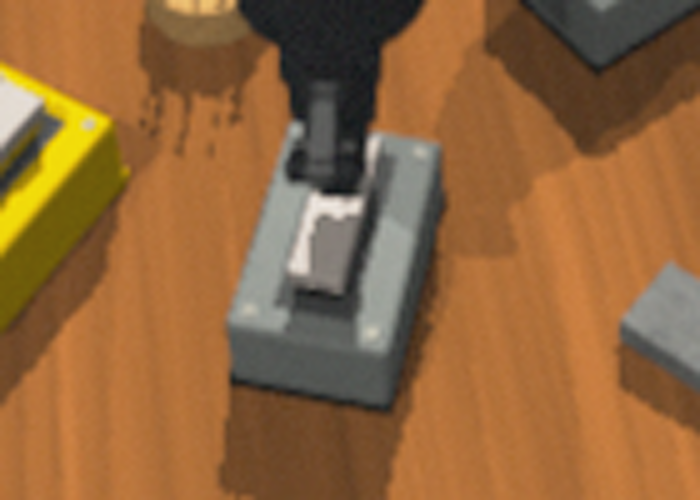

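The tip hovers over the middle of the grey box's bar key (335,185). Pressing.

```bash
python3 -m inch '[[[0,0,0],[5,1.7,0],1],[[0,0,0],[10,1.7,0],1],[[0,0,0],[14,1.7,0],1],[[0,0,0],[17,1.7,0],1],[[0,0,0],[20,1.7,0],1],[[0,0,0],[22,1.7,0],1],[[0,0,0],[22,1.7,0],1]]'
```

```text
clock: 7.6
position: [0.4698, -0.2687, 0.0545]
ee_rot: [-0.433, 0.559, 0.437, 0.556]
ft_force: [1.3, 0.8, 1.5]
grip_width: 0.002
```

```bash
python3 -m inch '[[[0,0,0],[2,0,0],1],[[0,0,0],[4,0,0],1],[[0,0,0],[4,0,0],1]]'
```

```text
clock: 7.98
position: [0.4698, -0.2687, 0.0507]
ee_rot: [-0.433, 0.559, 0.437, 0.556]
ft_force: [-1.2, 1.5, 7.0]
grip_width: 0.001
```

7 N: at the stop. Lifting and checking.

```bash
python3 -m inch '[[[0,0,0],[0.5,0,0],1],[[0,0,0],[-5,0,0],1],[[0,0,0],[-20,0,0],1],[[0,0,0],[-60,0,0],1],[[0,0,0],[-110,0,0],1],[[0,0,0],[-130,0,0],1]]'
python3 - <<'E'
from h import *
wrist([(398,289)],'w6.png')
c=camera('side');save('side6.png',c['pixels'][260:360,190:330],5)
to((.628,.1395,.18))
E
```

```text
clock: 8.72
position: [0.4713, -0.2698, 0.1841]
ee_rot: [-0.434, 0.558, 0.436, 0.557]
ft_force: [0.3, -0.2, -0.2]
grip_width: 0.002
(398, 289) [ 0.4736 -0.2671  0.0645]
t 8.82 p [ 0.4716 -0.2697  0.1834] F [ 0.3 -0.8  0.2] g -0.0 
axes x [-0.002  0.001 -1.   ] y [-0.97   0.243  0.002] z [0.243 0.97  0.   ]
level turn deg (tool) [-0.    0.03 -0.13]
[0.628 0.14  0.18 ] shift mm [  3.5 -52.4 434.9]
```

View pics/side6.png

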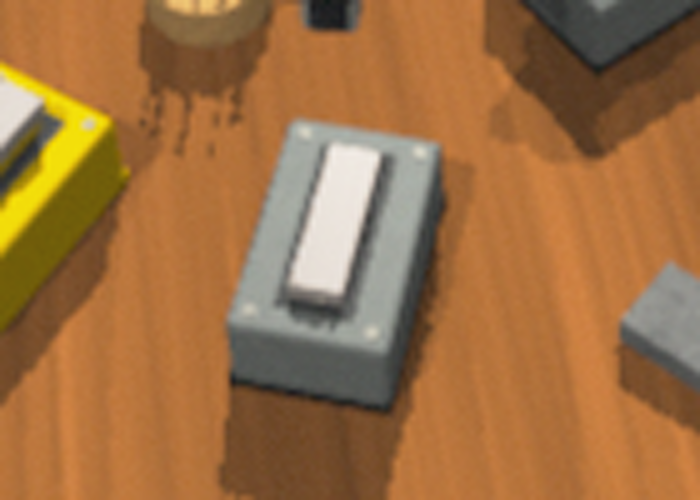

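View pics/w6.png

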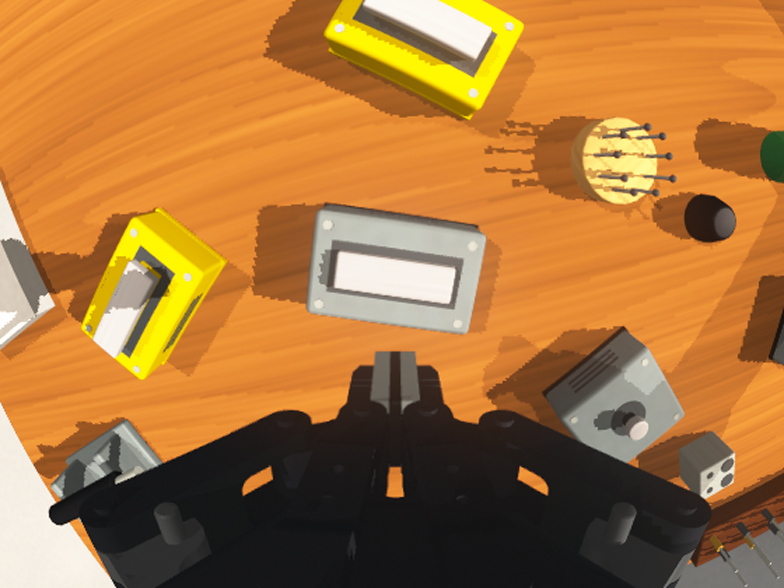

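The bar key sits low at side (335,220) and the box is unmoved. On to the square key.

```bash
python3 -m inch '[[[0,0,0],[0,-5,35],1],[[0,0,0],[0,-11,90],1],[[0,0,0],[0,-18,145],1],[[0,0,0],[0,-24,200],1],[[0,0,0],[0,-31,255],1],[[0,0,0],[0,-37,310],1],[[0,0,0],[0,-44,365],1],[[0,0,0],[0,-50,410],1],[[0,0,0],[0,-52,435],1],[[0,0,0],[0,-52,435],1]]'; python3 -m inch '[[[0,0,0],[0,0,0],1]]';python3 - <<'E'
from h import *
to((.628,.1395,.08))
wrist([(398,289)],'w7.png')
E
```

```text
clock: 10.07
position: [0.6272, 0.1409, 0.1824]
ee_rot: [-0.435, 0.558, 0.437, 0.556]
ft_force: [0.2, -0.5, -0.1]
grip_width: -0.001
clock: 10.2
position: [0.6271, 0.1385, 0.1823]
ee_rot: [-0.434, 0.559, 0.436, 0.556]
ft_force: [-0.1, -0.6, -0.2]
grip_width: -0.003
t 10.2 p [0.6271 0.1385 0.1823] F [-0.1 -0.6 -0.2] g -0.0 
axes x [-0.004 -0.001 -1.   ] y [-0.97   0.243  0.004] z [ 0.243  0.97  -0.002]
level turn deg (tool) [ 0.   -0.11 -0.21]
[0.628 0.14  0.08 ] shift mm [102.3  -1.    1.3]
(398, 289) [0.6289 0.1411 0.0645]
```

View pics/w7.png

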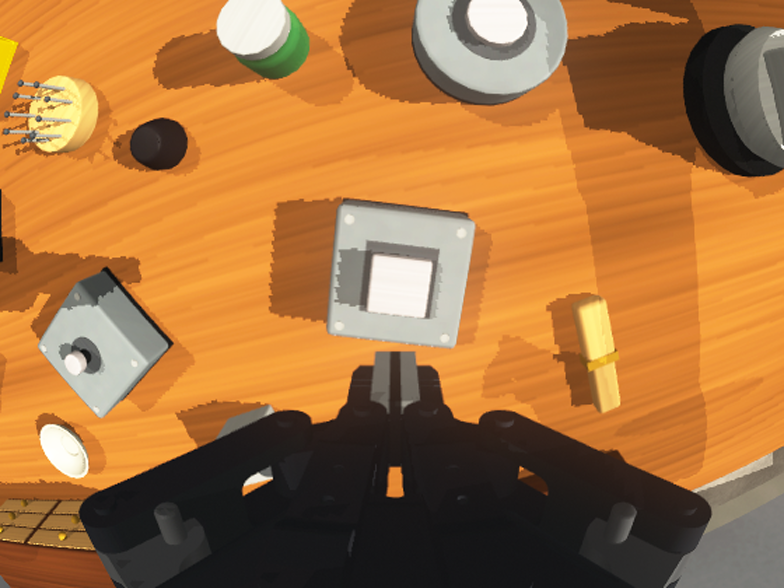

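The square key is centred at (400,286) in the wrist view, agreeing to about 2 mm. Lowering.

```bash
python3 -m inch '[[[0,0,0.2],[50,-0.5,2],1],[[0,0,0.2],[90,-0.5,2],1],[[0,0,0.2],[106,-0.5,2],1],[[0,0,0.2],[106,-0.5,2],1],[[0,0,0.2],[106,-0.5,2],1]]'
python3 - <<'E'
from h import *
to((.6278,.140,.053),(.6278,.140,.050))
c=camera('side');save('side7.png',c['pixels'][130:230,220:360],5)
E
```

```text
clock: 10.88
position: [0.6287, 0.1404, 0.0782]
ee_rot: [-0.434, 0.559, 0.436, 0.556]
ft_force: [-0.0, -0.7, -0.1]
grip_width: -0.003
t 10.88 p [0.6287 0.1404 0.0782] F [-0.  -0.7 -0.1] g -0.0 
axes x [-0.005  0.001 -1.   ] y [-0.97   0.243  0.005] z [ 0.243  0.97  -0.   ]
level turn deg (tool) [ 0.   -0.02 -0.29]
[0.628 0.14  0.053] shift mm [25.2  0.6 -0.6]
[0.628 0.14  0.05 ] shift mm [28.2  0.6 -0.6]
```

View pics/side7.png

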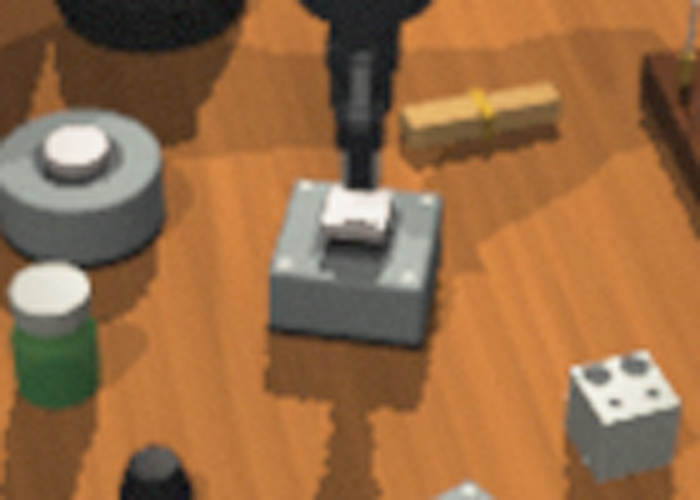

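The tip (360,190) is over the square key (360,212). Pressing.

```bash
python3 -m inch '[[[0,0,0],[6,0.5,0],1],[[0,0,0],[12,0.5,0],1],[[0,0,0],[16,0.5,0],1],[[0,0,0],[19,0.5,0],1],[[0,0,0],[22,0.5,0],1],[[0,0,0],[24,0.5,0],1],[[0,0,0],[24,0.5,0],1]]'
```

```text
clock: 11.8
position: [0.6281, 0.1408, 0.0541]
ee_rot: [-0.434, 0.559, 0.436, 0.556]
ft_force: [-0.0, 0.9, 1.8]
grip_width: 0.001
```

```bash
python3 -m inch '[[[0,0,0],[2,0,0],1],[[0,0,0],[4,0,0],1],[[0,0,0],[4,0,0],1]]'
```

```text
clock: 12.18
position: [0.6282, 0.1407, 0.0504]
ee_rot: [-0.434, 0.559, 0.436, 0.556]
ft_force: [-2.7, -0.1, 7.9]
grip_width: 0.002
```

```bash
python3 -m inch '[[[0,0,0],[0.5,0,0],1],[[0,0,0],[-5,0,0],1],[[0,0,0],[-20,0,0],1],[[0,0,0],[-60,0,0],1],[[0,0,0],[-110,0,0],1],[[0,0,0],[-150,0,0],1],[[0,0,0],[-150,0,0],1]]'
python3 - <<'E'
from h import *
c=camera('side');save('side8.png',c['pixels'],1.4)
K=c['intrinsics'];TT=np.linalg.inv(c['extrinsics']);z=c['range_z']
v,u=np.mgrid[:420,:560]
P=np.stack([(u-K[0,2])/K[0,0]*z,(v-K[1,2])/K[1,1]*z,z],-1)@TT[:3,:3].T+TT[:3,3]
for n,(x,y) in {**T,'small':(.6258,-.118)}.items():
    m=np.hypot(P[...,0]-x,P[...,1]-y)<.008; print(n,P[m&(P[...,2]<.1)][:,2].round(4).mean())
E
```

```text
clock: 13.05
position: [0.6307, 0.1405, 0.2049]
ee_rot: [-0.434, 0.556, 0.435, 0.559]
ft_force: [0.2, 0.3, -1.5]
grip_width: 0.001
round 0.0549
bar 0.05510000000000001
square 0.05413846153846154
small 0.05769615384615385
```

View pics/side8.png

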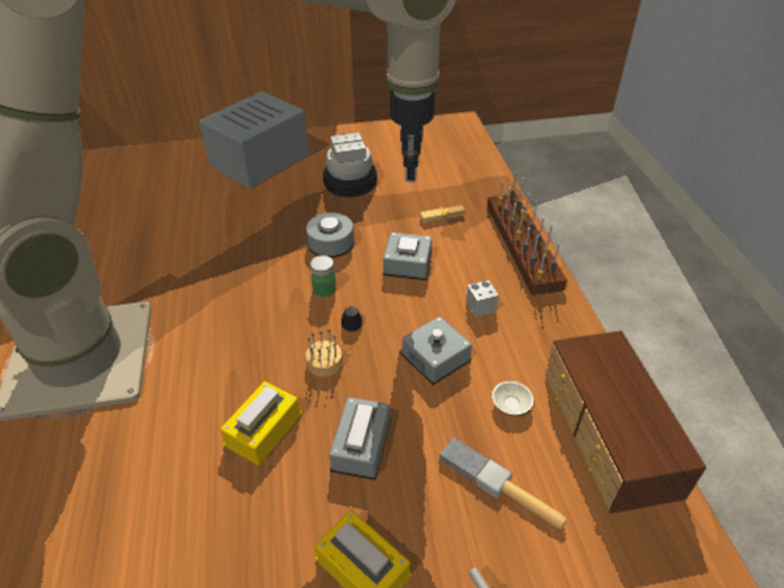

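The side view shows the three keys low at (330,223), (361,425) and (408,243), with nothing displaced. The small key still stands up at (437,336). Handing in.

```bash
python3 -c "
from workcell import manip
print(manip.hand_in())"
```

```text
the job is handed in; nothing more can be done
None
```

I pressed the large round key, then the grey box's bar key, then the square key, each with the closed fingertips, and handed the job in at about 13 s. The hand-in reported no verdict.

- **Pressing force:** I pushed each key to about 7–8 N, well above the 3 N it takes to slide, so each reached its stop.
- **Key heights:** with the arm clear, the depth image put the key tops at 54.9 mm (round), 55.1 mm (bar) and 54.1 mm (square), against 55 mm expected when fully down.
- **Rest of the bench:** in the last side picture the boxes and bystanders stood where they were and the small round key was still up.
- **Readings that disagreed:**
  - The wrist camera put the round key about 6 mm off the other two cameras. I pressed between the two readings, and the fingertip looked centred on the key.
  - The depth average over the small round key read 57.7 mm instead of about 65 mm. I put that down to the sample including the lower area around such a small key. I judged it unpressed from the picture and because the fingertip never went near it.

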